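# Load the food processor through its feed tube, unlock it and pulse

### The job

Load the food processor: slide the three small turnips along its feed tray and into the round feed tube one at a time, without picking them up, so that each has dropped into the clear bowl before the next follows. Only when all three are in the bowl, slide the child-lock tab fully aside off the start button, press the button all the way down for about a second, then let go. Leave the tab open, and everything else on the worktop where it stands.

Things in the scene. Friction and masses are not known exactly. Their poses are not given: they have to be found in the camera images.
- processor: Compact food processor, fixed on the worktop, at most 226 mm tall. Origin on the worktop under the axis of bowl and feed tube, z up. In its axes: clear bowl with lid on that axis; above it a grey feed tray that runs to +y; white motor tower at y -83 to -195, x -64 to +64 mm, flat top at z 200 mm with lock tab and button. Wall cabinets hang behind it (world x over 0.56, z over 0.52 m).
- feed_hole (a point): Centre of the feed tube's round mouth (49 mm across) in the flat tray floor, at floor height (z 200 mm). The tube runs 40 mm straight down into the bowl. Inside the rim the tray floor spans, from this point in the processor's axes, x -57 to +57 and y -36 to +216 mm; the rim is 6 mm thick and 17 mm high.
- bowl_floor (a point): Centre of the bowl's inner floor, 160 mm below the feed hole; bowl 65 to 70 mm inner radius, lid 115 to 125 mm above this floor, a low drive hub 40 mm across and 8 mm high in the middle.
- turnip_a: Small trimmed turnip, off-white with a short green stalk stub: 36 mm across at its widest (12 to 17 mm above its underside), flat underside 19 mm across, 33 mm tall with the stub, about 25 g. Stands upright on the tray at the start. Origin at the centre of its underside, z up through the stub.
- turnip_b: A second turnip, the same as turnip_a.
- turnip_c: A third turnip, the same as turnip_a.
- tab_ridge (a point): Top centre of the finger ridge on the black lock tab (34 mm along the processor's x, 8 mm along y, 11.5 mm high above the tab plate). The plate (43 x 42 x 3 mm, its centre 14 mm to the processor's +y of the ridge) covers the button and slides along the processor's -y, away from the tray, between two rails level with its top.
- lock_tab (a joint): Position of the lock tab along the processor's -y, away from the tray (m): near 0 it covers the button, 0.045 fully open at its stop. Friction about 1.5 N; it stays where it is left.
- button_top (a point): Centre of the top of the round steel start button (28 mm across), at the processor's x -10, y -114 mm; under the tab plate with a gap of about 2 mm when covered. Two guide rails, inner faces 22 mm either side of it along x, stand 5 mm higher than it.
- start_button (a joint): Travel of the start button downward (m): 0 released, 0.004 fully down, which takes about 5 N; it springs back.
- pepper_tin: Small pepper tin, 41 mm across, 51 mm tall, standing on the worktop in front of the processor; leave it alone. Origin under its centre.
- pitcher: Blue enamel pitcher, 94 mm across, 133 mm with its handle, 159 mm tall, standing at the left; leave it alone. Origin under its centre.
- red_cup: Small red cup with a handle, 59 mm across, 58 mm tall, standing left of the processor near the front edge; leave it alone. Origin under its centre.
Mind the look-alikes: they are no part of the job. What is shaped like the turnip_a but turquoise is not meant.

How it is judged:
By the outcome, as a careful person would: the job done as asked, in the order asked, and still so for the second after the job is handed in, with the robot touching nothing.
It also fails if it takes over 58 s, if anything falls off the work surface, if the arm or the gripper's body presses on something with over 40 N, if the wrist force passes 120 N, or if a joint passes its speed limit or range.

### The arm

A 7-joint arm with a two-finger parallel gripper is mounted at the origin on a cart in front of the work surface, level with it; the furniture and walls round the work are solid. World frame = base frame: x ahead of the robot, y to its left, z up, the work surface at z = 0. Lengths are in m, angles in rad, forces in N, time in s.
With the tool pointing down it reaches from about 0.425 to 0.875 m from the base axis. Payload 9.9 kg.
Tool frame: the origin (TCP) lies midway between the tips of the shut fingers; the grasp point (between the pads) lies behind it (ctrl.grip_depth is the z of the grasp point in the tool frame, in m); z points along the fingers, y is the line along which they close (so a half turn about z gives the same grasp; the last joint's range is limited). The gripper opens to 85 mm and grips with 20 to 120 N. Pads are 22 mm wide; open, the fingers measure 114 mm over their backs; the gripper's body (76 mm by 85 mm) begins 54 mm behind the grasp point. The pads swing forward as they close: fully open they stand 13 mm farther back than shut.
Start: joints at [-1.277, 0.576, 0.025, 1.437, -0.015, 1.129, -0.057], TCP at [0.249, 0.627, 0.231] pointing down, gripper open.
Joint ranges: [-2.76, 2.76], [-0.34, 2.15], [-1.52, 1.57], [0.19, 2.46], [-1.09, 4.23], [0.17, 1.99], [-2.82, 2.82]. Speed limits (rad/s): [2.22, 2.22, 3.01, 3.01, 3.14, 3.14, 3.14].

### API

Orientations are given as a rotation vector (axis times angle).
In Python, from station import ctrl, camera, nets gives the robot as it stands.
- The arm moves only by the tool servo_tool, never from a script. Its argument "deltas" is a list of rows, each a list of 3 entries, a list of its own where there are three numbers: the turn, a rotation vector about the tool's x, y, z in units of 6 degrees (1.0 is 6 degrees), then the shift along the tool's x, y, z in units of 30 mm (1.0 is 30 mm), then the finger opening in mm, from 0 to 85.4. In form: [[[wx, wy, wz], [tx, ty, tz], grip], ...]. A call has 1 to 10 rows; each row is the pose to reach, as a shift and turn from the pose commanded when the call began, along the tool's axes at that moment; what a row does not reach only later rows make up. A row lasts 1/12 s, in which the tool goes at most 41.7 mm and 7.16 degrees, less where a joint would pass 70% of its speed; a pose out of reach is approached as far as the arm can. A call with a gripper value outside its range is refused whole. The fingers move at their own pace and stop on an object; the grip force is fixed at half the most. Time passes only in rows, so rows that repeat a pose let the fingers close. It gives the time, the measured TCP pose, the force, the opening and the grip force at its end, in the units of the state.
- ctrl.get_state(): the state, without advancing time (a new reading comes with each control period).
- camera(name): name is "scene" or "top"; returns a dict with "pixels" (384x512x3 uint8, blue, green, red), "range_z" (384x512 float32, m along the optical axis (not along the pixel's ray), 0 where there is no reading), "mtx" (3x3 intrinsics, pixels), "dist_coeffs" ([k1, k2, p1, p2, k3] as OpenCV has them; the pictures are not rectified), "eye" and "rotation" of the camera in the world. Camera axes: x right, y up, looking along -z (the intrinsics and any distortion apply to the point x, -y, -z); pixel columns grow to the right and rows downward; lengths in m; the calibration is good to about 2 mm. A picture is of the moment at which its call begins.
- ctrl.finish_job(): hands the job in; it is judged then, once.
Trained networks look in the newest picture that a camera, given by its name, has taken for a name from the list of things; names that differ only in an ending like _2 or _b are one class to them, and where a whole thing is asked for, a point or a joint stands for the part that bears it (a point fixed in the world has none). Each returns a list of dicts, best first, with "score" (0 to 1); they miss things now and then, are a little off and sometimes report something else, mostly with a low value. They report only what shows in the picture. A call takes as long as a camera call. They do not tell look-alikes from the thing itself.
- nets.recognise(camera, name): "position" ([column, row] in pixels, amid what is visible of it).
- nets.masks_of(camera, name): "mask" (384x512 bool, what is visible of it) and "position" ([column, row] in pixels, amid what is visible of it).
- nets.mark_of(camera, name): "position" ([column, row] in pixels: a listed point, or the origin of a listed thing).
The state is a dict: "clock": time; "joint_pos": joint angles; "qvel": joint speeds; "tau": joint torques, N m; "tcp_pos": TCP position; "tcp_rot": TCP orientation; "force": force on the tool from outside, world axes, zero at the start; "wrist_torque": the same for the moment, N m; "gripper_width": opening from 0.0 (shut) to 1.0 (fully open); "finger_force": force on a finger pad.
Only numpy, scipy, OpenCV 4.12 (cv2) and the standard library are available. Lean on these libraries where they do the work, as an engineer would, in place of code of your own. Each camera call takes 0.05 s, during which the arm holds its last target. There are 200 camera calls.

## Working session

There is one attempt and no reset: what is moved stays moved. The work goes in short steps, Python scripts to look and compute and a tool call to move; the robot and the scene stay as the last step left them, time stands still between calls to the robot, and variables do not carry over. Pictures are saved under pics/ and viewed, at most 10 in all, crops included, and the job is handed in when it is done.

Besides the shell and the picture viewer there is one more tool, called after ">>>" as name(argument=value, ...), one argument or row to a line, values as JSON. servo_tool: Moves the arm, as the interface text tells. Its arguments: {"type":"object","properties":{"deltas":{"type":"array"}},"required":["deltas"]}

```bash
mkdir -p pics; cat > h.py <<'E'
import numpy as np, cv2
from scipy.spatial.transform import Rotation as R
from station import ctrl, camera, nets
def world(c,px,z=None):
    """pixel -> world; by depth, or by plane z"""
    u=cv2.undistortPoints(np.array([[px]],float),np.array(c["mtx"]),np.array(c["dist_coeffs"]))[0,0]
    d=np.array([u[0],-u[1],-1.]); Rm=np.array(c["rotation"]); Rm=Rm if Rm.shape==(3,3) else R.from_rotvec(Rm).as_matrix()
    e=np.array(c["eye"]); dw=Rm@d
    if z is None:
        s=c["range_z"][int(round(px[1])),int(round(px[0]))]
    else: s=(z-e[2])/dw[2]
    return e+s*dw
E
python3 - <<'E'
from h import *
for n in("scene","top"):
    c=camera(n); cv2.imwrite(f"pics/{n}0.png",c["pixels"]); print(n,c["eye"])
    for k in["processor","feed_hole","turnip_a","tab_ridge","button_top","pepper_tin","pitcher","red_cup"]:
        for r in nets.mark_of(n,k)[:5]:
            p=r["position"]; z={"feed_hole":.2,"turnip_a":.2,"tab_ridge":.2145}.get(k)
            print(k,round(r["score"],2),np.round(p,1),np.round(world(c,p),3),np.round(world(c,p,z),3) if z else "")
s=ctrl.get_state();print(s)
E
```

```text
scene [-0.25537777  0.71667752  0.63726397]
processor 0.58 [264.1 206.3] [0.414 0.219 0.05 ] 
processor 0.35 [230.  154.8] [0.465 0.297 0.211] 
feed_hole 0.76 [266.  147.7] [0.491 0.163 0.187] [0.469 0.179 0.2  ]
turnip_a 0.59 [257.4 156.9] [0.432 0.234 0.203] [0.436 0.231 0.2  ]
turnip_a 0.47 [255.9 245.3] [0.325 0.306 0.012] [0.15 0.43 0.2 ]
turnip_a 0.42 [223.5 168.1] [0.431 0.336 0.2  ] [0.431 0.336 0.2  ]
tab_ridge 0.44 [299.  130.3] [0.475 0.058 0.223] [0.49  0.044 0.215]
button_top 0.72 [263.9 205.1] [0.414 0.219 0.054] 
pepper_tin 0.5 [301.1 229.6] [0.31  0.165 0.012] 
pepper_tin 0.36 [223.6 163.5] [0.43  0.336 0.213] 
pitcher 0.9 [153.5 261.1] [0.394 0.556 0.029] 
red_cup 0.71 [227.7 252.7] [0.309 0.4   0.045] 
red_cup 0.56 [263.7 207.1] [0.416 0.218 0.045] 
top [0.21336642 0.2552039  1.25062782]
processor 0.95 [291.4 183.8] [0.428 0.198 0.206] 
feed_hole 0.57 [299.4 165.2] [0.51  0.169 0.04 ] [0.471 0.18  0.2  ]
turnip_a 0.71 [274.7 177.7] [0.437 0.234 0.227] [0.443 0.234 0.2  ]
turnip_a 0.61 [249.7 162.6] [0.47  0.287 0.226] [0.477 0.288 0.2  ]
turnip_a 0.47 [233.3 179.6] 
[... 464 characters left out ...]
': array([-1.27679761,  0.57567673,  0.02488837,  1.43709342, -0.01500641,
        1.12901165, -0.05650597]), 'qvel': array([-6.69319680e-04,  2.97809934e-04,  1.22161337e-04,  5.60296346e-04,
        9.23238612e-04,  1.10061023e-03, -2.23003732e-05]), 'tau': array([-8.37554471e-04, -7.65484786e+01,  2.24856131e+00, -2.86302334e+01,
        1.54427974e-02,  2.51299629e-03,  4.75406262e-05]), 'tcp_pos': array([0.24897778, 0.62740641, 0.23130655]), 'tcp_rot': array([-5.89919594e-01, -3.08569092e+00,  3.11854767e-06]), 'force': array([-0.22316117,  0.54346405, -0.02249887]), 'wrist_torque': array([-0.03143603,  0.06258972,  0.06400046]), 'finger_force': 0.0, 'gripper_width': 1.0019615068052588}
```

```bash
python3 - <<'E'
import cv2
a=cv2.imread("pics/top0.png")
cv2.imwrite("pics/top_crop.png",cv2.resize(a[120:270,190:400],None,fx=3.8,fy=3.8,interpolation=cv2.INTER_CUBIC))
E
```

```text
(no output)
```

View pics/scene0.png

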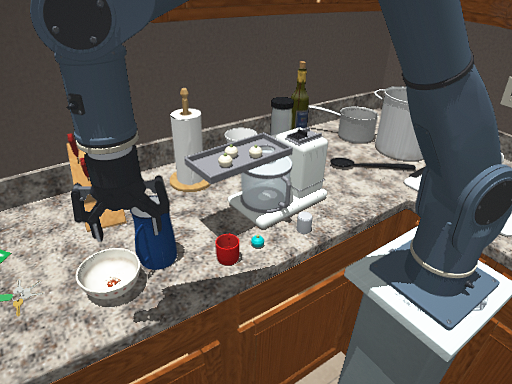

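View pics/top_crop.png

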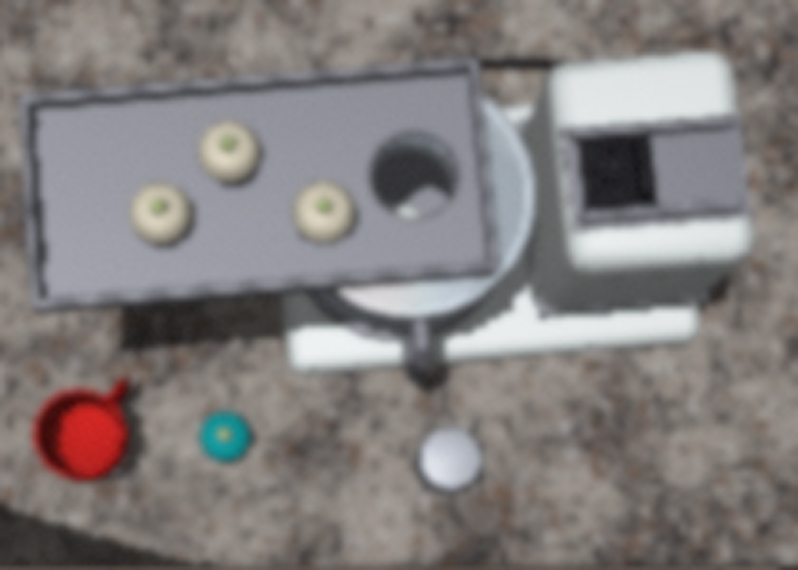

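The top crop shows three off-white turnips on the grey tray at full-picture pixels (275,176), (250,159) and (232,176). The turquoise one at (249,235) lies on the worktop, so it is the look-alike and the three white ones are meant. The hole is at about (299,166) and the black tab at about (352,165). Next I fit the processor pose from depth.

```bash
cat >> h.py <<'E'
def cloud(c):
    h,w=c["range_z"].shape; g=np.stack(np.meshgrid(np.arange(w),np.arange(h)),-1).reshape(-1,1,2).astype(float)
    u=cv2.undistortPoints(g,np.array(c["mtx"]),np.array(c["dist_coeffs"]))[:,0]
    d=np.c_[u[:,0],-u[:,1],-np.ones(len(u))]*c["range_z"].reshape(-1,1)
    return (d@np.array(c["rotation"]).T+np.array(c["eye"])).reshape(h,w,3)
E
python3 - <<'E'
from h import *
c=camera("top"); print(np.array(c["rotation"]).shape); P=cloud(c)
x,y,z=P[...,0],P[...,1],P[...,2]
m=(z>.188)&(z<.24)&(y>.12)&(y<.45)&(x>.36)&(x<.58)
r=cv2.minAreaRect(P[m][:,:2].astype(np.float32)); print("tray",r)
a=np.deg2rad(r[2]); a=(a+np.pi/4)%(np.pi/2)-np.pi/4
ex=np.array([np.cos(a),np.sin(a)]); ey=np.array([-ex[1],ex[0]])
o=np.array(r[0])-.09*ey; print("yaw",np.rad2deg(a),"hole",o)
t=(z>.188)&(z<.24)&(y<.11)&(y>-.06)&(x>.38)&(x<.58)
q=cv2.minAreaRect(P[t][:,:2].astype(np.float32)); print("tower",q,"o from tower",np.array(q[0])+.139*ey)
loc=lambda p:np.array([(p[:2]-o)@ex,(p[:2]-o)@ey])*1e3
im=c["pixels"].astype(int)
for r_ in nets.masks_of("top","turnip_a")[:5]:
    k=r_["mask"]; Q=P[k]; Q=Q[Q[:,2]>.206]
    if len(Q)<10: continue
    ctr=cv2.minEnclosingCircle(Q[:,:2].astype(np.float32))
    print("turnip",round(r_["score"],2),loc(np.array(ctr[0])).round(0),ctr[1],Q[:,2].max())
# tab area heights
for px in [(352,165),(346,165),(349,165),(357,165),(360,165),(375,165),(372,150),(362,160),(280,190)]:
    p=P[px[1],px[0]]; print(px,loc(p).round(0),p[2].round(4),im[px[1],px[0]])
np.save("P.npy",P)
s=ctrl.get_state(); print(R.from_rotvec(s["tcp_rot"]).as_matrix().round(3),ctrl.grip_depth,s["clock"])
E
```

```text
(3,)Traceback (most recent call last):
  File "<stdin>", line 2, in <module>
  File "h.py", line 17, in cloud
    return (d@np.array(c["rotation"]).T+np.array(c["eye"])).reshape(h,w,3)
            ~~~~~~~~~~~~~~~~~~~~~~~~~~~^~~~~~~~~~~~~~~~~~~
ValueError: operands could not be broadcast together with shapes (196608,) (3,)
```

```bash
sed -i 's/d@np.array(c\["rotation"\]).T/R.from_rotvec(c["rotation"]).apply(d)/' h.py
cat > m.py <<'E'
from h import *
c=camera("top"); P=cloud(c)
x,y,z=P[...,0],P[...,1],P[...,2]
m=(z>.188)&(z<.24)&(y>.12)&(y<.45)&(x>.36)&(x<.58)
r=cv2.minAreaRect(P[m][:,:2].astype(np.float32)); print("tray",r)
a=np.deg2rad(r[2]); a=(a+np.pi/4)%(np.pi/2)-np.pi/4
ex=np.array([np.cos(a),np.sin(a)]); ey=np.array([-ex[1],ex[0]])
o=np.array(r[0])-.09*ey; print("yaw",np.rad2deg(a),"hole",o)
t=(z>.188)&(z<.24)&(y<.11)&(y>-.06)&(x>.38)&(x<.58)
q=cv2.minAreaRect(P[t][:,:2].astype(np.float32)); print("tower",q,"o from tower",np.array(q[0])+.139*ey)
loc=lambda p:np.array([(p[:2]-o)@ex,(p[:2]-o)@ey])*1e3
im=c["pixels"].astype(int)
for r_ in nets.masks_of("top","turnip_a")[:5]:
    k=r_["mask"]; Q=P[k]; Q=Q[Q[:,2]>.206]
    if len(Q)<10: continue
    ctr=cv2.minEnclosingCircle(Q[:,:2].astype(np.float32))
    print("turnip",round(r_["score"],2),loc(np.array(ctr[0])).round(0),ctr[1],Q[:,2].max())
for px in [(352,165),(346,165),(349,165),(357,165),(360,165),(375,165),(372,150),(362,160),(280,190)]:
    p=P[px[1],px[0]]; print(px,loc(p).round(0),p[2].round(4),im[px[1],px[0]])
s=ctrl.get_state(); print(R.from_rotvec(s["tcp_rot"]).as_matrix().round(3),ctrl.grip_depth,s["clock"])
T=P[150:182:2,334:386:2,2]; print((T*1000).round(0).astype(int))
E
python3 m.py
```

```text
tray ((0.4618445634841919, 0.27177587151527405), (0.1249612420797348, 0.26244431734085083), 4.408905029296875)
yaw 4.408905029296873 hole [0.46876322 0.1820422 ]
tower ((0.47997337579727173, 0.0438336506485939), (0.12834730744361877, 0.11318710446357727), 5.254051208496094) o from tower [0.46928789 0.18242232]
turnip 0.74 [-122.  118.] 0.12960654497146606 1.2506278217883127
turnip 0.63 [ 20. 103.] 0.017827827483415604 0.23652487640105768
turnip 0.49 [-126.   70.] 0.12537483870983124 1.2506278217883127
(352, 165) [ -11. -113.] 0.2193 [40 34 35]
(346, 165) [  -9. -101.] 0.2151 [37 32 34]
(349, 165) [ -10. -107.] 0.2172 [36 34 34]
(357, 165) [ -10. -125.] 0.2135 [30 28 30]
(360, 165) [ -13. -129.] 0.2227 [45 39 42]
(375, 165) [ -11. -166.] 0.2046 [145 136 136]
(372, 150) [  24. -165.] 0.2006 [206 204 199]
(362, 160) [   2. -139.] 0.2037 [128 122 120]
(280, 190) [-50.  45.] 0.2031 [158 149 148]
[[-0.929  0.369 -0.   ]
 [ 0.369  0.929 -0.   ]
 [ 0.    -0.    -1.   ]] -0.0187 1.05
[[ 189  196  198  201  200  199  200  202  203  203  199  199  204  201
   199  202  203  198  204  201  201  
[... 1350 characters left out ...]
201  201  199  202  204]
 [ 161  184  196  205  204  211  217  216  216  213  212  216  217  217
   215  198  203  202  202  204  202  201  199  202  202  199]
 [ 157  182  193  203  203  214  216  216  216  215  214  212  215  213
   217  200  215  215  214  212  217  218  212  213  215  217]
 [ 151  181  192  205  203  215  217  215  213  213 1251  213  217  211
   213  211  215  209  214  210  208  208  204  201  202  203]
 [ 150  176  194  203  206  210  213  208  208  203  204  203  209  200
   201  203  198  203  202  200  200  204  202  201  197  203]
 [ 144  173  190  198  201  204  201  203  200  199  202  198  199  201
   199  201  203  201  203  205  201  201  197  200  200  200]]
```

>>> servo_tool(
  deltas=[
    [[0,0,1],[0,0,-1.2],16],
    [[0,0,10.6],[-10.25,-8.85,-2.3],16],
    [[0,0,10.6],[-10.25,-8.85,-2.3],16],
    [[0,0,10.6],[-10.25,-8.85,-2.3],16],
    [[0,0,10.6],[-10.25,-8.85,-2.3],16],
    [[0,0,10.6],[-10.25,-8.85,-2.3],16],
    [[0,0,10.6],[-10.25,-8.85,-2.3],16],
    [[0,0,10.6],[-10.25,-8.85,-2.3],16],
    [[0,0,10.6],[-10.25,-8.85,-2.3],16],
    [[0,0,10.6],[-10.25,-8.85,-2.3],16],
  ],
)

```text
clock: 1.88
tcp_pos: [0.4223, 0.2942, 0.2981]
tcp_rot: [-2.136, -2.303, -0.001]
force: [1.7, -0.1, 0.0]
gripper_width: 0.185
finger_force: 0.0
```

```bash
cat >> h.py <<'E'
O=np.array([.469,.182]); A=np.deg2rad(4.6); EX=np.array([np.cos(A),np.sin(A)]); EY=np.array([-EX[1],EX[0]])
def loc(p): d=np.asarray(p)[...,:2]-O; return np.stack([d@EX,d@EY],-1)*1e3
def to(lx,ly,z,s=None):
    """units from the present TCP to local mm (lx,ly), height z; and turn to tool x = EY"""
    s=s or ctrl.get_state(); M=R.from_rotvec(s["tcp_rot"])
    w=np.r_[O+(lx*EX+ly*EY)/1e3,z]; T=R.from_matrix(np.c_[np.r_[EY,0],np.r_[EX,0],[0,0,-1]])
    return ((M.inv()*T).as_rotvec()/np.deg2rad(6)).round(2),(M.inv().apply(w-s["tcp_pos"])/.03).round(2)
def st():
    s=ctrl.get_state(); print("t",round(s["clock"],2),"loc",loc(s["tcp_pos"]).round(1),"z",s["tcp_pos"][2].round(4),"F",s["force"].round(1),"w",round(s["gripper_width"],3)); return s
def turnips(c):
    P=cloud(c); L=loc(P); z=P[...,2]; v=c["pixels"].astype(int)
    k=(z>.205)&(z<.245)&(abs(L[...,0])<50)&(L[...,1]>-36)&(L[...,1]<210)&(v.min(-1)>95)
    n,lab,sts,_=cv2.connectedComponentsWithStats(k.astype(np.uint8))
    for i in range(1,n):
        if sts[i,4]>25:
            q=L[lab==i]; print("blob",sts[i,4],((q.min(0)+q.max(0))/2).round(0),np.ptp(q,axis=0).round(0))
E
python3 - <<'E'
from h import *
st(); print(to(-25,87,.3))
E
```

```text
t 1.88 loc [-37.5 115.6] z 0.2981 F [ 1.7 -0.1  0. ] w 0.185
(array([ 0.  , -0.01, -0.05]), array([-0.95,  0.42, -0.06]))
```

>>> servo_tool(
  deltas=[
    [[0,0,0],[-0.95,0.42,0],16],
    [[0,0,0],[-0.95,0.42,1.5],16],
    [[0,0,0],[-0.95,0.42,1.5],16],
    [[0,0,0],[-0.95,0.42,1.5],16],
  ],
)

```text
clock: 2.22
tcp_pos: [0.4356, 0.2682, 0.2516]
tcp_rot: [-2.127, -2.31, 0.006]
force: [-0.3, 1.0, 1.1]
gripper_width: 0.19
finger_force: 0.0
```

```bash
python3 - <<'E'
from h import *
st(); print(to(-25,87,.206))
for n in("top","scene"):
    c=camera(n); print(n); turnips(c)
    cv2.imwrite(f"pics/{n}1.png",c["pixels"])
E
```

```text
t 2.22 loc [-26.4  88.6] z 0.2516 F [-0.3  1.   1.1] w 0.19
(array([-0.03,  0.02,  0.02]), array([-0.05,  0.05,  1.52]))
top
blob 212 [-13. 145.] [34. 34.]
scene
blob 240 [  0. 126.] [65. 75.]
blob 102 [-27.  56.] [27. 30.]
```

>>> servo_tool(
  deltas=[
    [[0,0,0],[-0.05,0.06,0.8],16],
    [[0,0,0],[-0.05,0.06,1.5],16],
    [[0,0,0],[-0.05,0.06,1.5],16],
    [[0,0,0],[-0.05,0.06,1.5],16],
  ],
)

```text
clock: 2.65
tcp_pos: [0.4385, 0.2682, 0.2084]
tcp_rot: [-2.126, -2.313, 0.001]
force: [0.3, 0.8, -0.1]
gripper_width: 0.189
finger_force: 0.0
```

```bash
python3 - <<'E'
from h import *
st(); print(to(0,23,.206)); c=camera("scene"); turnips(c)
a=c["pixels"][110:210,170:340]; cv2.imwrite("pics/s2.png",cv2.resize(a,None,fx=4.5,fy=4.5,interpolation=cv2.INTER_CUBIC))
E
```

```text
t 2.65 loc [-23.5  88.4] z 0.2084 F [ 0.3  0.8 -0.1] w 0.189
(array([-0.  ,  0.  ,  0.04]), array([-2.18,  0.77,  0.08]))
blob 242 [ -1. 125.] [64. 75.]
blob 67 [-32.  54.] [12. 27.]
```

View pics/s2.png

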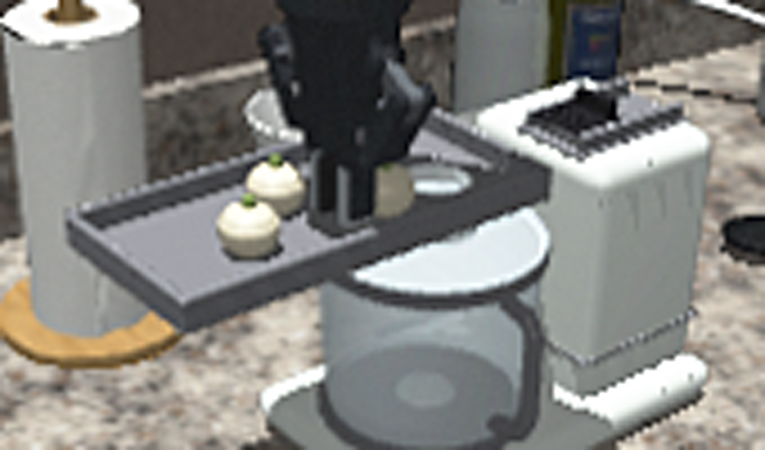

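The crop shows the fingers down at (340,190), behind the first turnip (390,190). The other two are clear. Pushing now.

>>> servo_tool(
  deltas=[
    [[0,0,0],[-0.2,0.05,0],16],
    [[0,0,0],[-0.4,0.1,0],16],
    [[0,0,0],[-0.6,0.15,0],16],
    [[0,0,0],[-0.8,0.22,0],16],
    [[0,0,0],[-1.0,0.3,0],16],
    [[0,0,0],[-1.2,0.4,0],16],
    [[0,0,0],[-1.35,0.48,0],16],
    [[0,0,0],[-1.5,0.56,0],16],
    [[0,0,0],[-1.65,0.64,0],16],
    [[0,0,0],[-1.75,0.7,0],16],
  ],
)

```text
clock: 3.53
tcp_pos: [0.4643, 0.216, 0.2076]
tcp_rot: [2.128, 2.311, -0.0]
force: [0.1, -0.7, -0.7]
gripper_width: 0.185
finger_force: 0.0
```

>>> servo_tool(
  deltas=[
    [[0,0,0],[-0.15,0.05,0],16],
    [[0,0,0],[-0.3,0.08,0],16],
    [[0,0,0],[-0.45,0.08,0],16],
    [[0,0,0],[-0.5,0.08,0],16],
    [[0,0,0],[-0.5,0.08,0],16],
    [[0,0,0],[-0.5,0.08,0],16],
  ],
)

```text
clock: 4.03
tcp_pos: [0.4675, 0.2021, 0.2077]
tcp_rot: [-2.127, -2.312, -0.0]
force: [-0.0, 0.5, -0.0]
gripper_width: 0.18
finger_force: 0.0
```

```bash
python3 - <<'E'
from h import *
st(); c=camera("scene"); turnips(c)
a=c["pixels"][110:240,170:340]; cv2.imwrite("pics/s3.png",cv2.resize(a,None,fx=4.5,fy=4.5,interpolation=cv2.INTER_CUBIC))
E
```

```text
t 4.03 loc [ 0.1 20.1] z 0.2077 F [-0.   0.5 -0. ] w 0.18
blob 237 [ -1. 125.] [62. 75.]
```

View pics/s3.png

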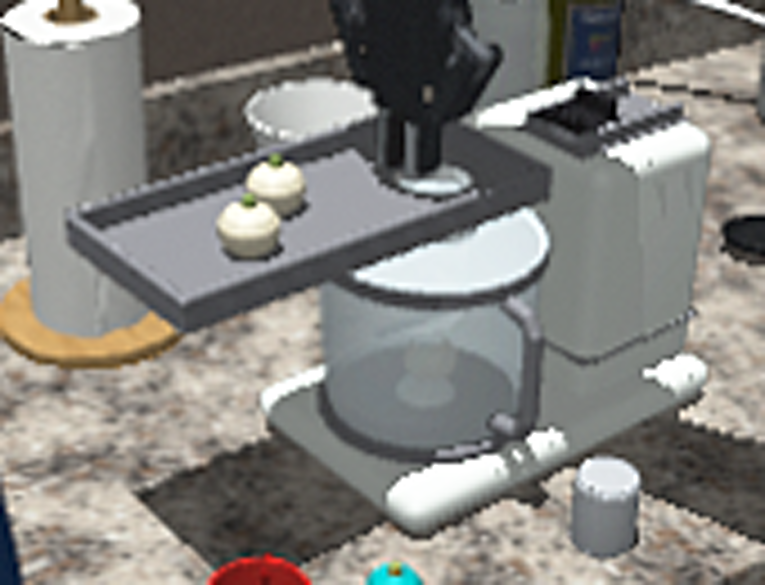

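Turnip A is in the bowl, at crop pixel (430,355). I lift and measure the other two from the top camera.

>>> servo_tool(
  deltas=[
    [[0,0,0],[0,0,-1],10],
    [[0,0,0],[0.5,0.3,-1.6],10],
    [[0,0,0],[0.5,0.3,-1.6],10],
  ],
)

```text
clock: 4.33
tcp_pos: [0.4776, 0.221, 0.2589]
tcp_rot: [2.124, 2.313, 0.01]
force: [0.5, 1.8, -0.1]
gripper_width: 0.121
finger_force: 0.0
```

```bash
python3 - <<'E'
from h import *
st(); print(to(26,138,.25)); c=camera("top"); turnips(c)
E
```

```text
t 4.33 loc [11.7 38.2] z 0.2589 F [ 0.5  1.8 -0.1] w 0.121
(array([ 0.05, -0.03,  0.05]), array([3.32, 0.49, 0.31]))
blob 211 [ 22. 103.] [39. 33.]
blob 214 [-12. 145.] [34. 34.]
```

>>> servo_tool(
  deltas=[
    [[0,0,0],[1.2,0.2,0],6],
    [[0,0,0],[2.4,0.4,0],6],
    [[0,0,0],[3.27,0.51,0],6],
    [[0,0,0],[3.27,0.51,0],6],
    [[0,0,0],[3.27,0.51,0.6],6],
    [[0,0,0],[3.27,0.51,1.2],6],
    [[0,0,0],[3.27,0.51,1.72],6],
    [[0,0,0],[3.27,0.51,1.72],6],
  ],
)

```text
clock: 5.05
tcp_pos: [0.4815, 0.316, 0.2015]
tcp_rot: [-2.127, -2.312, 0.005]
force: [-0.7, 0.7, 0.2]
gripper_width: 0.066
finger_force: 0.0
```

```bash
python3 - <<'E'
from h import *
st()
E
```

```text
t 5.05 loc [ 23.2 132.6] z 0.2015 F [-0.7  0.7  0.2] w 0.066
```

>>> servo_tool(
  deltas=[
    [[0,0,0],[-0.1,0.05,-0.2],6],
    [[0,0,0],[-0.3,0.05,-0.2],6],
    [[0,0,0],[-0.5,0.05,-0.2],6],
    [[0,0,0],[-0.7,0.05,-0.2],6],
    [[0,0,0],[-0.9,0.05,-0.2],6],
    [[0,0,0],[-0.9,0.05,-0.2],6],
  ],
)

```text
clock: 5.55
tcp_pos: [0.4865, 0.2879, 0.2103]
tcp_rot: [2.129, 2.309, -0.0]
force: [-0.3, -0.9, 0.9]
gripper_width: 0.074
finger_force: 0.0
```

>>> servo_tool(
  deltas=[
    [[0,0,0],[0.25,0,0],6],
    [[0,0,0],[0.25,0,0],16],
    [[0,0,0],[0.25,0,0],16],
  ],
)

```text
clock: 5.8
tcp_pos: [0.4852, 0.2986, 0.2099]
tcp_rot: [-2.125, -2.313, -0.0]
force: [0.0, 0.1, 0.3]
gripper_width: 0.19
finger_force: 0.0
```

```bash
python3 - <<'E'
from h import *
st(); print(to(0,20,.207)); turnips(camera("scene")); print("top");turnips(camera("top"))
E
```

```text
t 5.8 loc [ 25.5 114.9] z 0.2099 F [0.  0.1 0.3] w 0.19
(array([-0.  , -0.  ,  0.04]), array([-3.16, -0.86,  0.1 ]))
blob 142 [-10. 142.] [43. 41.]
blob 95 [12. 81.] [24. 29.]
top
blob 203 [-11. 146.] [38. 32.]
```

>>> servo_tool(
  deltas=[
    [[0,0,0],[-0.2,-0.2,0.05],16],
    [[0,0,0],[-0.4,-0.22,0.05],16],
    [[0,0,0],[-0.7,-0.25,0.05],16],
    [[0,0,0],[-1.0,-0.3,0.05],16],
    [[0,0,0],[-1.25,-0.36,0.05],16],
    [[0,0,0],[-1.5,-0.42,0.05],16],
    [[0,0,0],[-1.75,-0.5,0.05],16],
    [[0,0,0],[-2.0,-0.6,0.05],16],
    [[0,0,0],[-2.2,-0.68,0.05],16],
    [[0,0,0],[-2.4,-0.75,0.05],16],
  ],
)

```text
clock: 6.73
tcp_pos: [0.4688, 0.2231, 0.2086]
tcp_rot: [-2.128, -2.311, -0.0]
force: [0.1, -0.4, -0.6]
gripper_width: 0.186
finger_force: 0.0
```

>>> servo_tool(
  deltas=[
    [[0,0,0],[-0.15,-0.05,0.05],16],
    [[0,0,0],[-0.3,-0.1,0.05],16],
    [[0,0,0],[-0.45,-0.1,0.05],16],
    [[0,0,0],[-0.6,-0.1,0.05],16],
    [[0,0,0],[-0.7,-0.1,0.05],16],
    [[0,0,0],[-0.7,-0.1,0.05],16],
  ],
)

```text
clock: 7.23
tcp_pos: [0.4681, 0.2018, 0.2071]
tcp_rot: [2.128, 2.311, -0.0]
force: [-0.3, -0.2, 0.2]
gripper_width: 0.185
finger_force: 0.0
```

```bash
python3 - <<'E'
from h import *
st(); c=camera("scene"); turnips(c);print(to(-12,184,.25)); print(to(0,20,.207))
a=c["pixels"][110:240,170:340]; cv2.imwrite("pics/s4.png",cv2.resize(a,None,fx=4.5,fy=4.5,interpolation=cv2.INTER_CUBIC))
E
```

```text
t 7.23 loc [ 0.7 19.8] z 0.2071 F [-0.3 -0.2  0.2] w 0.185
blob 130 [-17. 147.] [30. 31.]
(array([0.  , 0.  , 0.02]), array([ 5.46, -0.41, -1.43]))
(array([0.  , 0.  , 0.02]), array([-0.01, -0.02,  0.  ]))
```

View pics/s4.png

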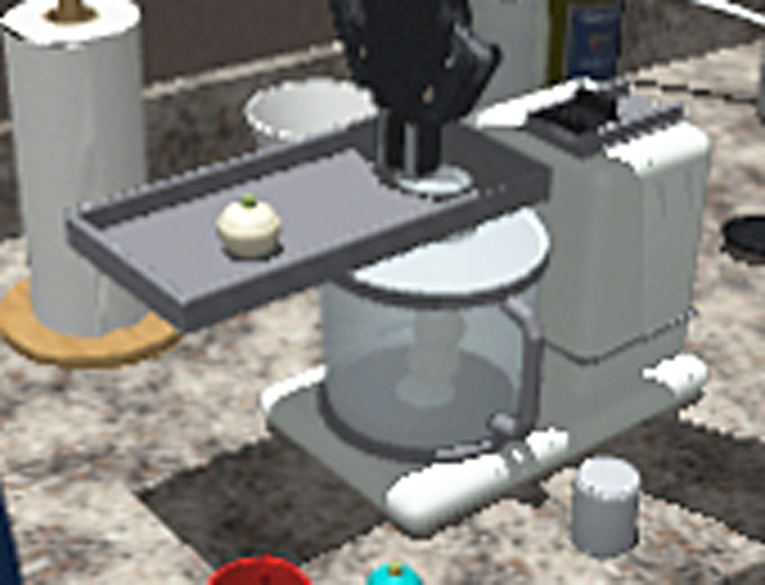

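Turnip B is in too, apparently stacked on A at crop pixel (440,325). C is at about local (-12,145), so I go behind it.

>>> servo_tool(
  deltas=[
    [[0,0,0],[0,0,-1.3],16],
    [[0,0,0],[1,-0.2,-1.5],16],
    [[0,0,0],[2.2,-0.3,-1.6],16],
    [[0,0,0],[3.4,-0.41,-1.6],16],
    [[0,0,0],[4.6,-0.41,-1.6],16],
    [[0,0,0],[5.5,-0.41,-1.6],16],
    [[0,0,0],[5.5,-0.41,-1.5],16],
    [[0,0,0],[5.5,-0.41,-0.8],16],
    [[0,0,0],[5.5,-0.41,0],16],
    [[0,0,0],[5.5,-0.41,0],16],
  ],
)

```text
clock: 8.12
tcp_pos: [0.4399, 0.3651, 0.2032]
tcp_rot: [-2.126, -2.312, 0.01]
force: [-1.2, -1.1, 0.2]
gripper_width: 0.188
finger_force: 0.0
```

```bash
python3 - <<'E'
from h import *
st(); print(to(0,20,.207)); turnips(camera("scene"))
E
```

```text
t 8.12 loc [-14.3 184.8] z 0.2032 F [-1.2 -1.1  0.2] w 0.188
(array([-0.05,  0.04,  0.03]), array([-5.5 ,  0.46, -0.11]))
blob 100 [-23. 147.] [17. 29.]
```

>>> servo_tool(
  deltas=[
    [[0,0,0],[-0.2,0.03,0],16],
    [[0,0,0],[-0.45,0.05,0],16],
    [[0,0,0],[-0.7,0.06,0],16],
    [[0,0,0],[-1.0,0.08,0],16],
    [[0,0,0],[-1.3,0.1,0],16],
    [[0,0,0],[-1.6,0.13,0],16],
    [[0,0,0],[-1.9,0.16,0],16],
    [[0,0,0],[-2.2,0.19,0],16],
    [[0,0,0],[-2.5,0.22,0],16],
    [[0,0,0],[-2.8,0.25,0],16],
  ],
)

```text
clock: 9.0
tcp_pos: [0.4565, 0.282, 0.2071]
tcp_rot: [2.127, 2.312, 0.0]
force: [0.1, 0.8, -0.3]
gripper_width: 0.185
finger_force: 0.2
```

```bash
python3 - <<'E'
from h import *
st(); print(to(0,20,.207)); turnips(camera("scene"))
E
```

```text
t 9.0 loc [ -4.4 100.7] z 0.2071 F [ 0.1  0.8 -0.3] w 0.185
(array([ 0.  , -0.  ,  0.02]), array([-2.69,  0.14,  0.  ]))
blob 57 [-17.  75.] [16. 20.]
```

>>> servo_tool(
  deltas=[
    [[0,0,0],[-0.3,0.02,0],16],
    [[0,0,0],[-0.6,0.04,0],16],
    [[0,0,0],[-0.9,0.06,0],16],
    [[0,0,0],[-1.2,0.08,0],16],
    [[0,0,0],[-1.5,0.1,0],16],
    [[0,0,0],[-1.75,0.12,0],16],
    [[0,0,0],[-2.0,0.14,0],16],
    [[0,0,0],[-2.25,0.14,0],16],
    [[0,0,0],[-2.5,0.14,0],16],
    [[0,0,0],[-2.7,0.14,0],16],
  ],
)

```text
clock: 9.88
tcp_pos: [0.4673, 0.2016, 0.207]
tcp_rot: [2.128, 2.311, -0.0]
force: [-0.1, -0.6, 0.2]
gripper_width: 0.19
finger_force: 0.0
```

>>> servo_tool(
  deltas=[
    [[0,0,0],[-0.1,0,0],16],
    [[0,0,0],[-0.1,0,0],16],
    [[0,0,0],[-0.1,0,0],16],
  ],
)

```text
clock: 10.13
tcp_pos: [0.4675, 0.1997, 0.2071]
tcp_rot: [-2.127, -2.312, -0.0]
force: [0.3, 0.3, -0.7]
gripper_width: 0.186
finger_force: 0.0
```

```bash
python3 - <<'E'
from h import *
st(); c=camera("scene"); turnips(c);print(to(-10,-110,.26))
a=c["pixels"][110:240,170:340]; cv2.imwrite("pics/s5.png",cv2.resize(a,None,fx=4.5,fy=4.5,interpolation=cv2.INTER_CUBIC))
E
```

```text
t 10.13 loc [-0.1 17.8] z 0.2071 F [ 0.3  0.3 -0.7] w 0.186
(array([-0.  , -0.  ,  0.03]), array([-4.27, -0.34, -1.77]))
```

View pics/s5.png

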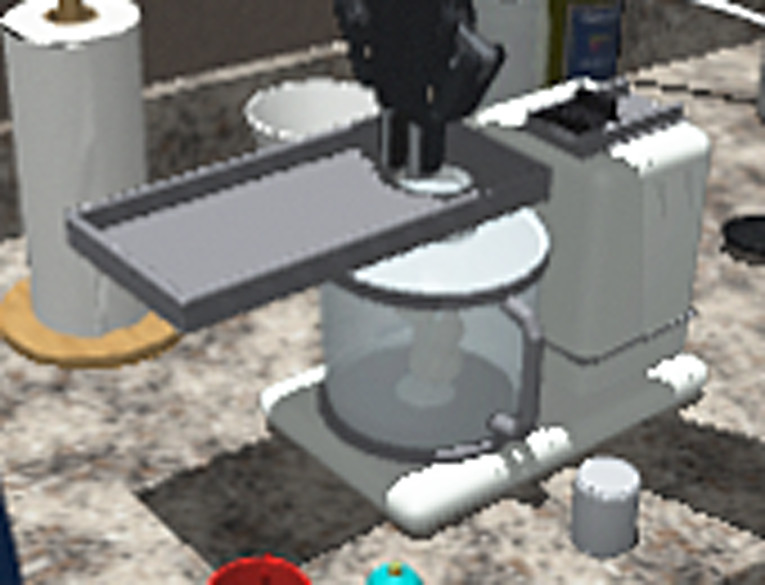

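>>> servo_tool(
  deltas=[
    [[0,0,0],[0,0,-1.2],0],
    [[0,0,0],[-0.8,-0.1,-1.8],0],
    [[0,0,0],[-2.0,-0.2,-1.8],0],
    [[0,0,0],[-3.2,-0.34,-1.8],0],
    [[0,0,0],[-4.07,-0.34,-1.8],0],
    [[0,0,0],[-4.07,-0.34,-1.8],0],
    [[0,0,0],[-4.07,-0.34,-1.8],0],
  ],
)

```text
clock: 10.77
tcp_pos: [0.4676, 0.0761, 0.2613]
tcp_rot: [2.13, 2.309, 0.001]
force: [0.0, 0.6, -0.4]
gripper_width: 0.006
finger_force: 0.0
```

```bash
python3 - <<'E'
from h import *
st(); print(to(-10,-104,.219)); c=camera("top"); P=cloud(c); L=loc(P)
k=np.hypot(L[...,0],L[...,1])<70; k&=P[...,2]<.19
ys,xs=np.where(k); 
y0,y1,x0,x1=150,182,284,318
print((P[y0:y1:2,x0:x1:2,2]*1000).round(0).astype(int))
s=camera("scene")
a=cv2.resize(c["pixels"][140:190,260:340],None,fx=5,fy=5,interpolation=cv2.INTER_CUBIC); b=cv2.resize(s["pixels"][150:210,235:295],None,fx=6,fy=6,interpolation=cv2.INTER_CUBIC)
o=np.zeros((360,770,3),np.uint8); o[:250,:400]=a; o[:360,405:765]=b; cv2.imwrite("pics/s6.png",o)
E
```

```text
t 10.77 loc [  -9.9 -105.4] z 0.2613 F [ 0.   0.6 -0.4] w 0.006
(array([ 0., -0.,  0.]), array([ 0.05, -0.  ,  1.41]))
[[ 200  202  197  205  197  200  197  201  203  204  200  199  198  200
   202  216  217]
 [ 202  200  200  201  202  201  203  203  204  204  204  199  200  202
   203  209  216]
 [ 200  202  199  200  201  204  202  203  203  197  203  200  203  201
   201  207  220]
 [ 202  203  202  201  201  195  185  185  196  197  200  201  205  200
   201  206  215]
 [ 199  202  205  204  179  170  166  166  165  176  192  199  203  201
   201  201  217]
 [ 203  197  202  182  166   41   39   41   43   41  171  187  199  200
   200  200  221]
 [ 201  200  202   41   40   40   36   39   40   36   41  170  188  204
   201  202  215]
 [ 204  202  172   40   40   37   40   43   39   43   38   43  180  202
   201  204  218]
 [ 203  204   43   40   43   41   36   37   39   37   40   38  170  202
   199  199  218]
 [ 199  201  200  120   36  123  124   38   42   40   43   39  168  196
   199  200  215]
 [ 203  199  201   40   42   39  131  128   39   34   39   41  168  206
  1251  203  210]
 [ 200  203  202  200   37   39  129  125   69   42   39   41  201  200
   201  202  208]
 [ 204  201  201  202  200  131  128  128  100   99   42  202  199  202
   203  203  205]
 [ 204  204  199  200  199  200  199  124  117  198  203  201  201  199
  1251  203  198]
 [ 202  201  200  201  203  201  201  203  201  201  202  197  202  203
   202  199  202]
 [ 200  202  200  199  199  199  199  203  197  200  195  202  201  201
   201  199  203]]
```

View pics/s6.png

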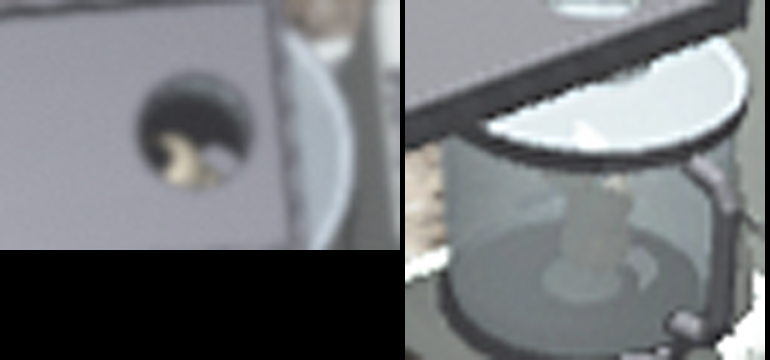

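Depth through the hole shows nothing above z 131 mm, well below the tube end at 160. The tray is empty, so all three turnips are in the bowl (crop stack near (600,230)). Next is the tab.

>>> servo_tool(
  deltas=[
    [[0,0,0],[0.05,0,0.7],0],
    [[0,0,0],[0.05,0,1.2],0],
    [[0,0,0],[0.05,0,1.35],0],
    [[0,0,0],[0.05,0,1.35],0],
    [[0,0,0],[0.05,0,1.35],0],
  ],
)

```text
clock: 11.28
tcp_pos: [0.4675, 0.0793, 0.2208]
tcp_rot: [-2.126, -2.313, 0.0]
force: [0.6, -0.4, 0.0]
gripper_width: 0.005
finger_force: 0.0
```

```bash
python3 - <<'E'
from h import *
st(); print(to(-10,-157,.219))
E
```

```text
t 11.28 loc [  -9.8 -102.2] z 0.2208 F [ 0.6 -0.4  0. ] w 0.005
(array([-0.  ,  0.  ,  0.04]), array([-1.83, -0.02,  0.06]))
```

>>> servo_tool(
  deltas=[
    [[0,0,0],[-0.2,0,0.06],0],
    [[0,0,0],[-0.4,0,0.06],0],
    [[0,0,0],[-0.6,0,0.06],0],
    [[0,0,0],[-0.8,0,0.06],0],
    [[0,0,0],[-1.0,0,0.06],0],
    [[0,0,0],[-1.2,0,0.06],0],
    [[0,0,0],[-1.4,0,0.06],0],
    [[0,0,0],[-1.6,0,0.06],0],
    [[0,0,0],[-1.7,0,0.06],0],
    [[0,0,0],[-1.75,0,0.06],0],
  ],
)

```text
clock: 12.12
tcp_pos: [0.4717, 0.0255, 0.2188]
tcp_rot: [2.128, 2.311, -0.0]
force: [0.6, 1.6, -0.3]
gripper_width: -0.001
finger_force: 0.8
```

>>> servo_tool(
  deltas=[
    [[0,0,0],[-0.05,0,0],0],
    [[0,0,0],[-0.1,0,0],0],
    [[0,0,0],[-0.12,0,0],0],
  ],
)

```text
clock: 12.37
tcp_pos: [0.4718, 0.023, 0.2187]
tcp_rot: [-2.127, -2.312, -0.0]
force: [0.2, 4.1, 0.9]
gripper_width: 0.004
finger_force: 2.1
```

>>> servo_tool(
  deltas=[
    [[0,0,0],[-0.08,0,0],0],
    [[0,0,0],[-0.14,0,0],0],
    [[0,0,0],[-0.14,0,0],0],
  ],
)

```text
clock: 12.62
tcp_pos: [0.4719, 0.0227, 0.2187]
tcp_rot: [-2.12, -2.312, -0.004]
force: [-1.6, 18.1, 3.0]
gripper_width: -0.001
finger_force: 8.5
```

```bash
python3 - <<'E'
from h import *
st()
E
```

```text
t 12.62 loc [  -9.9 -159.1] z 0.2187 F [-1.6 18.1  3. ] w -0.001
```

Force rose to 18 N with no further motion, so the tab is at its stop. Backing off and moving over the button.

>>> servo_tool(
  deltas=[
    [[0,0,0],[0.3,0,0],0],
    [[0,0,0],[0.5,0,-0.5],0],
    [[0,0,0],[1.2,0,-0.5],0],
    [[0,0,0],[1.62,0,-0.4],0],
    [[0,0,0],[1.62,0,-0.3],0],
    [[0,0,0],[1.62,0,-0.3],0],
  ],
)

```text
clock: 13.12
tcp_pos: [0.4677, 0.067, 0.2271]
tcp_rot: [-2.125, -2.313, 0.002]
force: [-0.3, -0.6, 0.9]
gripper_width: 0.0
finger_force: 0.0
```

```bash
python3 - <<'E'
from h import *
st(); print(to(-10,-114,.2055)); s=camera("scene"); cv2.imwrite("pics/s7.png",cv2.resize(s["pixels"][110:180,230:340],None,fx=6,fy=6,interpolation=cv2.INTER_CUBIC))
E
```

```text
t 13.12 loc [ -10.5 -114.5] z 0.2271 F [-0.3 -0.6  0.9] w 0.0
(array([-0.01,  0.01,  0.04]), array([0.02, 0.02, 0.72]))
```

View pics/s7.png

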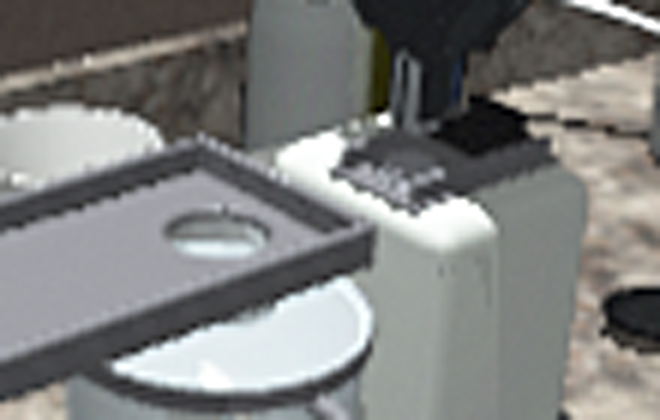

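The black tab now sits at the far end, crop pixel (490,125), with the fingers over the button. Pressing.

>>> servo_tool(
  deltas=[
    [[0,0,0],[0,0,0.3],0],
    [[0,0,0],[0,0,0.5],0],
    [[0,0,0],[0,0,0.6],0],
    [[0,0,0],[0,0,0.7],0],
    [[0,0,0],[0,0,0.76],0],
    [[0,0,0],[0,0,0.8],0],
  ],
)

```text
clock: 13.67
tcp_pos: [0.468, 0.0661, 0.2043]
tcp_rot: [-2.128, -2.31, 0.001]
force: [-9.6, -2.6, 28.6]
gripper_width: 0.001
finger_force: 14.5
```

28 N means it is bottomed. I ease slightly, hold, then release.

>>> servo_tool(
  deltas=[
    [[0,0,0],[0,0,-0.03],0],
    [[0,0,0],[0,0,-0.03],0],
    [[0,0,0],[0,0,-0.03],0],
    [[0,0,0],[0,0,-0.03],0],
    [[0,0,0],[0,0,-0.03],0],
    [[0,0,0],[0,0,-0.03],0],
    [[0,0,0],[0,0,-0.03],0],
    [[0,0,0],[0,0,-0.03],0],
    [[0,0,0],[0,0,-0.03],0],
    [[0,0,0],[0,0,-0.03],0],
  ],
)

```text
clock: 14.5
tcp_pos: [0.4681, 0.0663, 0.2049]
tcp_rot: [2.128, 2.311, -0.001]
force: [-2.5, -2.0, 7.2]
gripper_width: 0.002
finger_force: 3.6
```

>>> servo_tool(
  deltas=[
    [[0,0,0],[0,0,-0.6],0],
    [[0,0,0],[0,0,-1.5],0],
    [[0,0,0],[0,0,-2.5],0],
    [[0,0,0],[0,0,-3],0],
    [[0,0,0],[0,0,-3],0],
    [[0,0,0],[0,0,-3],0],
  ],
)

```text
clock: 15.0
tcp_pos: [0.4687, 0.067, 0.2951]
tcp_rot: [2.127, 2.311, 0.003]
force: [-0.7, 1.4, -0.5]
gripper_width: -0.001
finger_force: 0.0
```

```bash
python3 - <<'E'
from h import *
st(); s=camera("scene"); c=camera("top"); P=cloud(c); L=loc(P); z=P[...,2]
k=(np.hypot(L[...,0],L[...,1])<22)&(z<.165); print("in hole: max z",np.sort(z[k])[-6:])
a=cv2.resize(c["pixels"][130:200,220:400],None,fx=4,fy=4); b=cv2.resize(s["pixels"][120:230,200:345],None,fx=2.7,fy=2.7,interpolation=cv2.INTER_CUBIC)
o=np.zeros((590,720,3),np.uint8); o[:280]=a; o[285:285+b.shape[0],:b.shape[1]]=b; cv2.imwrite("pics/s8.png",o)
E
```

```text
t 15.0 loc [  -9.5 -114.6] z 0.2951 F [-0.7  1.4 -0.5] w -0.001
in hole: max z [0.13021719 0.13076711 0.13096619 0.13101103 0.13129338 0.13183938]
```

View pics/s8.png

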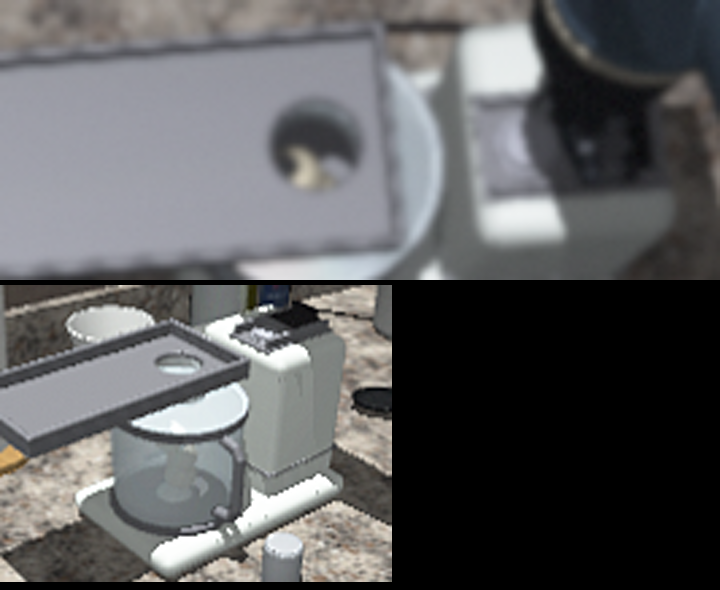

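The tray is empty, nothing in the hole sits above z 132 mm, and the tab is open with the button uncovered at top-crop pixel (510,150). The arm is clear.

```bash
python3 -c "
from station import ctrl
print(ctrl.finish_job())"
```

```text
the job is handed in; nothing more can be done
None
```

The job is handed in at about 15 s of the 58 s: I slid all three turnips into the bowl one at a time, pushed the lock tab fully open, and pressed the start button for about a second before letting go; the third turnip I could confirm only by the empty tray and clear feed tube, not by seeing it clearly in the bowl.

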